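Latch a two-part casting mould shut

TASK

Clamp the plaster casting mould shut with the draw latch on its top: gently hook the steel loop over the keeper so that its cross bar sits behind the post and under the lip, and test it with a steady pull of about 10 N on the loop for half a second. Then let go of it and swing the lever over and down, without forcing it, until it snaps flat and the seam is drawn fully closed. Do not lean on the soft plaster, and leave the mug, bowl and brush where they are.

Things in the scene. Friction and masses are not known exactly. Their poses are not given: they have to be found in the camera images.
- mould: Two white plaster blocks (each 150 along x, 110 along y, tops 90 mm above the table) on a screwed-down board 170 x 300 mm. Origin: on the table, under the middle of the seam (y = 0). z up; +y points from the lever's fixed block to the keeper's sliding block. The draw latch lies on top along y at x = +25 mm; a 45 mm square pouring hole is in the seam at x = -32 mm.
- half_a: The fixed plaster block (-y side of the seam), carrying the latch's lever. Same origin and axes as the mould. Soft: touch only lightly.
- half_b: The sliding plaster block (+y side of the seam), carrying the keeper. Axes as the mould, origin shifted along y by the open gap. Soft: touch only lightly.
- carriage (a joint): Open gap at the seam in m: 0 shut, 0.002 to 0.005 at the start. The +y block slides stiffly (about 22 N) along the mould's y and is drawn shut by the latch.
- keeper: Steel plate (50 x 50 mm) with a hook on the sliding block, axes as the mould. Origin: 90 mm up, plate top 0.5 mm higher. Hook: post 22 wide (x), 5 thick, 16.5 mm tall; a 4 mm lip from its top reaches 6.5 mm to +y, underside 12.5 mm up. The post's +y face is nominally at y = 0 but its slotted bolting differs by up to 2 mm either way: find it by feel. The bar belongs against it, under the lip.
- loop: Steel wire loop, 38 mm wide, hinged to the lever's crank pin; its own +y runs from that pin to the cross bar 110.8 mm away. Stiff in its hinge, it stays where put; dragging it (and the lever) along takes 3 N by itself; at the start it sticks up 0.4 to 1 rad above level. Sprung lengthwise (20 N preload, then 4 N per mm). A short neck beyond the bar carries the finger tab.
- loop_bar (a point): Middle of the loop's cross bar (6 mm round, 38 mm long along x). Axes of the loop.
- loop_tab (a point): Middle of the finger tab: an upright steel block 12 mm wide (x), 16 mm along y, 28 mm tall, for pinching across its 12 mm width from above. This point is 17 mm beyond and 14 mm above the bar in the loop's axes, 12 mm below the tab's top.
- lever (a joint): Lever angle in rad: 0 flat and latched (handle to the mould's -y), 1.57 upright, at most 2.4 leaning over the loop; starts at 1.5 to 1.8. Stiff (0.05 N m), stays where left; moving the loop by its tab turns it. With the loop hooked, dead centre is near 0.2: above it the loop's pull (to 48 N) resists, about 10 N at the handle's end; below it the lever snaps to its stop at 0.
- pivot (a point): Lever pivot: in the mould's frame x = 25, y = -35, 104 mm above the table. The lever turns about the mould's x axis here. The loop's crank pin is 16 mm from it: at lever angle a the pin lies at direction (190 degrees - a) measured from +y towards +z.
- handle: The lever's handle: flat steel bar 26 mm wide (x), 8 mm thick, its centre plane through the pivot, reaching to 71 mm from the pivot. Origin at the pivot; the handle runs along its own -y. Flat, its top is 108 mm above the table.
- handle_end (a point): Middle of the handle's free end, 71 mm from the pivot.
- mug: Loose terracotta mug, 76 mm across, 85 mm tall, origin under its centre. Leave alone.
- bowl: Loose white bowl, 110 mm across, 50 mm tall, origin under its centre. Leave alone.
- brush: Loose glaze brush lying on the table on the robot's side of the mould, origin under its middle. Leave alone.

How it is judged:
By the outcome, as a careful person would: the job done as asked, in the order asked, and still so for the second after the job is handed in, with the robot touching nothing.
It also fails if it takes over 72 s, if anything falls off the work surface, if the arm or the gripper's body presses on something with over 40 N, if the wrist force passes 120 N, or if a joint passes its speed limit or range.

ROBOT

A 6-joint arm with a two-finger parallel gripper is mounted at the origin on the work surface. World frame = base frame: x ahead of the robot, y to its left, z up, the work surface at z = 0. Lengths are in m, angles in rad, forces in N, time in s.
With the tool pointing down it reaches from about 0.325 to 0.9 m from the base axis. Payload 3.5 kg.
Tool frame: the origin (TCP) lies where the fingers leave the gripper's body, on its centre line; the fingertips stand 73 mm ahead of it and the grasp point (between the pads) lies 54 mm ahead of it; z points along the fingers, y is the line along which they close (so a half turn about z gives the same grasp; the last joint's range is limited). The gripper opens to 85 mm and grips with 20 to 120 N. Pads are 22 mm wide; open, the fingers measure 114 mm over their backs; the gripper's body (76 mm by 85 mm) begins 54 mm behind the grasp point. The pads swing forward as they close: fully open they stand 13 mm farther back than shut.
Start: joints at [1.061, 0.276, -0.026, 1.268, 0, 1.467], TCP at [0.247, 0.574, 0.304] pointing down, gripper open.
Joint ranges: [-3.12, 3.12], [-0.85, 1.88], [-1.08, 1.24], [-1.95, 2.15], [-1.57, 1.53], [-3.14, 3.14]. Speed limits (rad/s): [2.57, 2.57, 3.14, 3.14, 3.14, 3.14].

INTERFACE

Orientations are given as a unit quaternion [x, y, z, w].
In Python, from bench import r gives the robot as it stands.
- The arm moves only by the tool step_arm, never from a script. Its argument "rows" is a list of rows, each a list of 7 numbers: the shift along the tool's x, y, z in mm, then the turn, a rotation vector about the tool's x, y, z in rad, then the closure, from 0 (fully open) to 1 (shut). A call has 1 to 12 rows; each row shifts and turns the commanded pose from where the row before left it, along the tool's axes as they then stand; what a row does not reach is not made up. A row lasts 1/8 s, in which the tool goes at most 62.5 mm and 10.7 degrees, less where a joint would pass 70% of its speed; a pose out of reach is approached as far as the arm can. A call with a gripper value outside its range is refused whole. The fingers move at their own pace and stop on an object; "force" is the grip in N (left out, the last holds). Time passes only in rows, so rows that do not move let the fingers close. It gives the time, the measured TCP pose, the force, the opening and the grip force at its end, in the units of the state.
- r.state(): the state, without advancing time (a new reading comes with each control period).
- r.capture(name): name is "scene" or "top" or "wrist"; returns a dict with "image" (420x560x3 uint8, red, green, blue), "depth" (420x560 float32, m along the optical axis (not along the pixel's ray), 0 where there is no reading), "fx", "fy", "cx", "cy" (pixels), "xyz" and "attitude" of the camera in the world; the wrist camera has in their place "tool_from_camera" (4x4, takes a point from camera to tool coordinates, whose origin is the TCP and whose axes are the flange's). Camera axes: x right, y down, z forward; pixel columns grow to the right and rows downward; lengths in m; the calibration is good to about 2 mm. A picture is of the moment at which its call begins: read the wrist's pose just before it.
- r.sign_off(): hands the job in; it is judged then, once.
Trained networks look in a picture, given as the dict that the camera call returned (one of the last four; its "shot" number tells which), for a name from the list of things; names that differ only in an ending like _2 or _b are one class to them, and where a whole thing is asked for, a point or a joint stands for the part that bears it (a point fixed in the world has none). Each returns a list of dicts, best first, with "confidence" (0 to 1); they miss things now and then, are a little off and sometimes report something else, mostly with a low value. They report only what shows in the picture. A call takes as long as a camera call.
- r.trace(label, picture): "pixels" (420x560 bool, what is visible of it).
- r.place_of(label, picture): "location" ([x, y, z] in m, in the coordinates of the camera as it stood for that picture, good to about 4 mm: a listed point, or the origin of a listed thing).
The state is a dict: "t": time; "qpos": joint angles; "joint_vel": joint speeds; "tau": joint torques, N m; "position": TCP position; "ee_rot": TCP orientation; "contact_force": force on the tool from outside, world axes, zero at the start; "torque": the same for the moment, N m; "width": finger opening in m; "gripper_force": force on a finger pad.
Only numpy, scipy, OpenCV 4.12 (cv2) and the standard library are available. Lean on these libraries where they do the work, as an engineer would, in place of code of your own. Each camera call takes 0.05 s, during which the arm holds its last target. There are 200 camera calls.

## Working session

There is one attempt and no reset: what is moved stays moved. The work goes in short steps, Python scripts to look and compute and a tool call to move; the robot and the scene stay as the last step left them, time stands still between calls to the robot, and variables do not carry over. Pictures are saved under pics/ and viewed, at most 10 in all, crops included, and the job is handed in when it is done.

Besides the shell and the picture viewer there is one more tool, called as name([rows], argument=value, ...), one row to a line, values as JSON. step_arm: Moves the arm, as the interface text tells. Its arguments: {"type":"object","properties":{"rows":{"type":"array"},"force":{"type":"number"}},"required":["rows"]}

```bash
mkdir -p pics; ls; cat > h.py <<'E'
import numpy as np, cv2
from scipy.spatial.transform import Rotation as R
from bench import r
def T(p,q):
    M=np.eye(4); M[:3,:3]=R.from_quat(q).as_matrix(); M[:3,3]=p; return M
def cam(c,s):
    if 'tool_from_camera' in c: return T(s['position'],s['ee_rot'])@np.array(c['tool_from_camera'])
    a=np.array(c['attitude']); 
    return T(c['xyz'],a) if a.size==4 else np.block([[a.reshape(3,3),np.array(c['xyz']).reshape(3,1)],[np.zeros((1,3)),1]])
def shot(n):
    s=r.state(); c=r.capture(n); return c,cam(c,s)
def find(l,c,M):
    o=r.place_of(l,c)
    return [( (M@np.r_[d['location'],1])[:3].round(4).tolist(), round(d['confidence'],2)) for d in o[:2]]
def cloud(c,M,m=None):
    d=c['depth']; v,u=np.nonzero((d>0)&(m if m is not None else True)); z=d[v,u]
    P=np.c_[(u-c['cx'])/c['fx']*z,(v-c['cy'])/c['fy']*z,z,np.ones(len(z))]
    return (P@M.T)[:,:3]
def save(c,n): cv2.imwrite('pics/'+n+'.png',c['image'][:,:,::-1])
E
python3 - <<'E'
from h import *
s=r.state(); print({k:np.round(v,3).tolist() for k,v in s.items()})
ims=[]
for n in ['scene','top']:
    c,M=shot(n); ims.append(c['image']); print(n,M.round(3).tolist(),c['fx'])
    for l in ['mould','half_a','half_b','keeper','loop','loop_bar','loop_tab','pivot','handle','handle_end','mug','bowl','brush']: print(l,find(l,c,M))
    save(c,n)
E
```

```text
pics
{'t': 0.0, 'qpos': [1.061, 0.277, -0.028, 1.268, -0.0, 1.467], 'joint_vel': [-0.001, 0.001, 0.001, 0.001, 0.001, -0.0], 'tau': [0.002, -44.55, 29.521, 0.016, -0.0, 0.0], 'position': [0.247, 0.573, 0.303], 'ee_rot': [0.202, 0.979, -0.001, -0.0], 'contact_force': [-0.075, -0.554, -0.191], 'torque': [0.03, 0.035, 0.028], 'gripper_force': 0.0, 'width': 0.085}
scene [[-0.876, 0.248, -0.413, 0.929], [0.482, 0.494, -0.724, 0.535], [0.024, -0.833, -0.552, 0.509], [0.0, 0.0, 0.0, 1.0]] 441.47397760036785
mould [([0.5767, 0.0181, 0.0002], 0.64), ([0.6174, 0.0677, 0.088], 0.21)]
half_a [([0.5782, 0.0222, -0.0006], 0.74)]
half_b [([0.5782, 0.0222, -0.0006], 0.74)]
keeper [([0.619, 0.0684, 0.0879], 0.7)]
loop [([0.5872, -0.0208, 0.1189], 0.79)]
loop_bar [([0.6173, 0.0554, 0.1917], 0.6), ([0.5736, 0.02, 0.0001], 0.27)]
loop_tab [([0.6198, 0.0585, 0.2127], 0.56)]
pivot [([0.5904, -0.0224, 0.1045], 0.69)]
handle [([0.581, -0.0283, 0.1087], 0.77)]
handle_end [([0.5856, -0.0165, 0.175], 0.77)]
mug [([0.7588, 0.0514, 0.0005], 0.73), ([0.6173, 0.059, 0.2118], 0.71)]
bowl [([0.7067, -0.1508, -0.0005
[... 251 characters left out ...]
0.001], 0.93), ([0.7077, -0.1562, -0.0016], 0.45)]
half_a [([0.573, 0.0136, -0.0036], 0.94), ([0.5761, 0.0207, -0.0002], 0.76)]
half_b [([0.573, 0.0136, -0.0036], 0.94), ([0.5761, 0.0207, -0.0002], 0.76)]
keeper [([0.6203, 0.0695, 0.0861], 0.98)]
loop [([0.5841, -0.0254, 0.1178], 0.68), ([0.576, 0.0151, -0.0021], 0.33)]
loop_bar [([0.6151, 0.0505, 0.1893], 0.86), ([0.5757, 0.0198, 0.0045], 0.23)]
loop_tab []
pivot [([0.5861, -0.0238, 0.1049], 0.9), ([0.5862, -0.0202, 0.1009], 0.75)]
handle [([0.5863, -0.0225, 0.1026], 0.71)]
handle_end [([0.5918, -0.0206, 0.1734], 0.74)]
mug [([0.7608, 0.0551, 0.0008], 0.79)]
bowl [([0.7071, -0.1526, -0.0018], 0.95)]
brush [([0.4495, 0.0522, -0.0022], 0.68)]
```

View pics/scene.png

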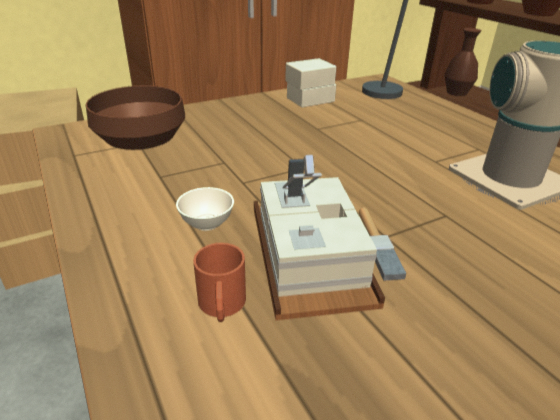

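```bash
python3 - <<'E'
from h import *
c,M=shot('top')
P=cloud(c,M)
b=P[(abs(P[:,2]-.09)<.003)&(abs(P[:,0]-.577)<.14)&(abs(P[:,1]-.018)<.14)]
print(len(b),b[:,2].mean()); rect=cv2.minAreaRect((b[:,:2]*1000).astype(np.float32)); print(rect)
for l in ['half_a','keeper','handle','loop']:
    o=r.trace(l,c)
    for d in o[:2]:
        Q=cloud(c,M,d['pixels']); print(l,round(d['confidence'],2),len(Q),np.median(Q,0).round(4),Q.min(0).round(3),Q.max(0).round(3))
E
```

```text
11920 0.08976262648651276
((574.8928833007812, 18.811630249023438), (223.22567749023438, 150.1803436279297), 70.61408233642578)
half_a 0.81 5818 [0.5776 0.0711 0.0893] [ 0.505 -0.004  0.01 ] [0.691 0.166 0.191]
half_a 0.52 1412 [ 0.5758 -0.0548  0.0916] [ 0.543 -0.095  0.088] [ 0.609 -0.005  0.122]
keeper 0.7 788 [0.6171 0.0754 0.09  ] [0.589 0.046 0.087] [0.653 0.107 0.223]
keeper 0.15 1441 [ 0.575  -0.0546  0.0916] [ 0.543 -0.094  0.087] [ 0.609 -0.002  0.111]
handle 0.62 139 [ 0.5865 -0.0217  0.1731] [ 0.575 -0.029  0.13 ] [ 0.598 -0.015  0.176]
handle 0.16 2284 [0.7716 0.0582 0.0389] [ 0.72   0.015 -0.001] [0.797 0.12  0.089]
loop 0.6 908 [0.6119 0.0374 0.1708] [ 0.566 -0.032  0.062] [0.65  0.094 0.226]
```

```bash
cat >> h.py <<'E'
YAW=-0.3384
ORG=np.array([.5746,.0175,0])
RM=R.from_euler('z',YAW)
def w2m(p): return RM.inv().apply(np.array(p)-ORG)
def m2w(p): return RM.apply(np.array(p))+ORG
def Rtool(phi): # tool x=mould y, tool y=mould x, tilted phi about tool y
    return RM*R.from_matrix(np.array([[0,1,0],[1,0,0],[0,0,-1.]]))*R.from_rotvec([0,phi,0])
def plan(p,Q,p1,Q1,n,g):
    "rows from pose to pose; returns end"
    rows=[]
    for i in range(n):
        k=n-i
        d=Q.inv().apply(np.array(p1)-p)/k*1000; w=(Q.inv()*Q1).as_rotvec()/k
        d=d.round(1); w=w.round(3); rows.append([*d.tolist(),*w.tolist(),g])
        p=p+Q.apply(d)/1000; Q=Q*R.from_rotvec(w)
    print(str(rows).replace('-0.0,','0,').replace('0.0,','0,')); return p,Q
def now():
    s=r.state(); return np.array(s['position']),R.from_quat(s['ee_rot'])
E
python3 - <<'E'
from h import *
p,Q=now()
p,Q=plan(p,Q,[.47,.22,.42],Rtool(0),11,0)
tab=np.array([.6195,.0575,.212]); print(w2m(tab))
Q1=Rtool(.7); p,Q=plan(p,Q,tab-Q1.apply([0,0,.14]),Q1,8,0)
E
```

```text
[[-31.3, -21.5, -10.6, 0, 0, 0.137, 0], [-34.0, -17.1, -10.5, 0, 0, 0.137, 0], [-36.0, -12.3, -10.6, 0, 0, 0.136, 0], [-37.3, -7.3, -10.5, 0, 0, 0.137, 0], [-38.0, -2.1, -10.6, 0, 0, 0.136, 0], [-37.9, 3.1, -10.5, 0, 0, 0.137, 0], [-37.1, 8.2, -10.6, 0, 0, 0.136, 0], [-35.7, 13.2, -10.5, 0, 0, 0.137, 0], [-33.5, 17.9, -10.6, 0, 0, 0.136, 0], [-30.8, 22.3, -10.5, 0, 0, 0.137, 0], [-27.4, 26.3, -10.6, 0, 0, 0.136, 0]]
[0.02907446 0.05263731 0.212     ]
[[-24.2, 24.4, 12.6, 0, 0.088, 0, 0], [-25.3, 24.4, 10.4, 0, 0.087, 0, 0], [-26.1, 24.3, 8.2, 0, 0.088, 0, 0], [-26.7, 24.4, 5.9, 0, 0.087, 0, 0], [-27.1, 24.3, 3.6, 0, 0.088, 0, 0], [-27.3, 24.4, 1.1, 0, 0.087, 0, 0], [-27.3, 24.3, -1.2, 0, 0.088, 0, 0], [-27.1, 24.4, -3.6, 0, 0.087, 0, 0]]
```

step_arm([
  [-31.3,-21.5,-10.6,0,0,0.137,0],
  [-34,-17.1,-10.5,0,0,0.137,0],
  [-36,-12.3,-10.6,0,0,0.136,0],
  [-37.3,-7.3,-10.5,0,0,0.137,0],
  [-38,-2.1,-10.6,0,0,0.136,0],
  [-37.9,3.1,-10.5,0,0,0.137,0],
  [-37.1,8.2,-10.6,0,0,0.136,0],
  [-35.7,13.2,-10.5,0,0,0.137,0],
  [-33.5,17.9,-10.6,0,0,0.136,0],
  [-30.8,22.3,-10.5,0,0,0.137,0],
  [-27.4,26.3,-10.6,0,0,0.136,0],
], force=40)

```text
t: 3.02
position: [0.4705, 0.2189, 0.4205]
ee_rot: [0.817, 0.576, 0.0, 0.0]
contact_force: [1.0, 0.1, -0.1]
width: 0.0854
gripper_force: 0.0
```

step_arm([
  [-24.2,24.4,12.6,0,0.088,0,0],
  [-25.3,24.4,10.4,0,0.087,0,0],
  [-26.1,24.3,8.2,0,0.088,0,0],
  [-26.7,24.4,5.9,0,0.087,0,0],
  [-27.1,24.3,3.6,0,0.088,0,0],
  [-27.3,24.4,1.1,0,0.087,0,0],
  [-27.3,24.3,-1.2,0,0.088,0,0],
  [-27.1,24.4,-3.6,0,0.087,0,0],
  [0,0,0,0,0,0,0],
])

```text
t: 4.15
position: [0.5898, -0.0302, 0.3166]
ee_rot: [0.768, 0.541, 0.279, -0.199]
contact_force: [-0.4, 0.4, 0.0]
width: 0.0856
gripper_force: 0.0
```

```bash
python3 - <<'E'
from h import *
s=r.state(); print({k:np.round(s[k],3).tolist() for k in ['t','qpos','position','contact_force']})
c,M=shot('wrist'); save(c,'w1')
for l in ['loop_bar','loop_tab','handle_end','keeper']:
    for x,k in find(l,c,M): print(l,k,x,w2m(x).round(4))
c2,M2=shot('scene')
for l in ['loop_bar','loop_tab','handle_end']: 
    for x,k in find(l,c2,M2): print(l,k,x,w2m(x).round(4))
for n in ['loop_tab','loop','handle']:
  for d in r.trace(n,c)[:1]:
    Q=w2m(cloud(c,M,d['pixels'])); print(n,d['confidence'],len(Q),np.percentile(Q,[2,50,98],axis=0).round(4).tolist())
np.save('w1.npy',np.c_[w2m(cloud(c,M))])
E
```

```text
{'t': 4.15, 'qpos': [-0.406, 0.208, -0.197, 1.222, 0.698, 1.488], 'position': [0.59, -0.03, 0.317], 'contact_force': [-0.382, 0.432, 0.035]}
loop_bar 0.61 [0.6144, 0.0621, 0.1913] [0.0227 0.0553 0.1913]
loop_tab 0.81 [0.6198, 0.064, 0.2182] [0.0272 0.0589 0.2182]
handle_end 0.93 [0.5867, -0.0164, 0.1772] [ 0.0227 -0.028   0.1772]
handle_end 0.31 [0.6164, 0.0574, 0.1919] [0.0262 0.0515 0.1919]
keeper 0.63 [0.6195, 0.0749, 0.0935] [0.0233 0.0691 0.0935]
loop_bar 0.71 [0.6159, 0.0565, 0.1926] [0.026  0.0505 0.1926]
loop_tab 0.84 [0.6176, 0.062, 0.2112] [0.0258 0.0563 0.2112]
loop_tab 0.26 [0.576, 0.0172, 0.002] [0.0014 0.0002 0.002 ]
handle_end 0.66 [0.5833, -0.02, 0.1759] [ 0.0207 -0.0325  0.1759]
loop_tab 0.78 2123 [[0.0038, -0.029, 0.0914], [0.025, 0.0387, 0.1813], [0.0456, 0.0669, 0.2245]]
loop 0.9 2465 [[0.002, -0.029, 0.0897], [0.025, 0.0343, 0.175], [0.0459, 0.0815, 0.2244]]
handle 0.98 423 [[0.0135, -0.0342, 0.1507], [0.0258, -0.0294, 0.1745], [0.0366, -0.0254, 0.1762]]
```

View pics/w1.png

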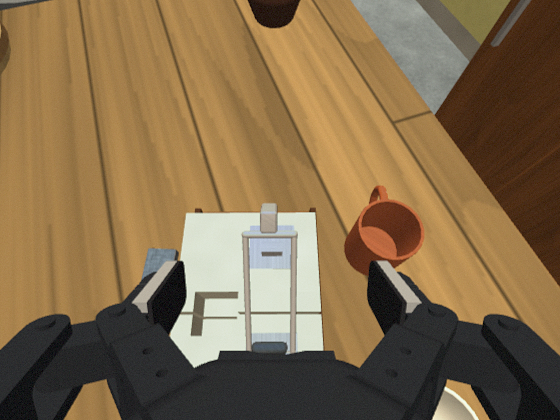

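```bash
python3 - <<'E'
from h import *
P=np.load('w1.npy')
P=P[(abs(P[:,0]-.025)<.03)&(P[:,2]>.1)&(P[:,2]<.24)&(P[:,1]>-.02)&(P[:,1]<.1)]
rail=P[(abs(abs(P[:,0]-.025)-.0175)<.005)&(P[:,2]<.18)]
k=np.polyfit(rail[:,1],rail[:,2],1); print('rail',len(rail),np.arctan(k[0]),k,'std',np.std(rail[:,2]-np.polyval(k,rail[:,1])),rail[:,0].min(),rail[:,0].max())
a=np.arctan(k[0]); y0=-.03
# loop coords
u=P[:,1]*np.cos(a)+P[:,2]*np.sin(a); v=-P[:,1]*np.sin(a)+P[:,2]*np.cos(a)
tab=(abs(P[:,0]-.025)<.012)&(v>np.median(v)+.008)
print('raily v',np.median(v)); 
for m in [tab]: print(m.sum(),[np.percentile(q[m],[1,10,50,90,99]).round(4).tolist() for q in (P[:,0],u,v)])
top=tab&(v>np.percentile(v[tab],90)-.004); print('top',top.sum(),P[top].mean(0),u[top].min(),u[top].max(),v[top].mean())
bar=(abs(P[:,0]-.025)<.015)&(~tab)&(abs(v-np.median(v))<.006); print('bar',bar.sum(),np.percentile(u[bar],[5,50,95]),P[bar].mean(0))
E
```

```text
rail 956 0.6814388071355937 [0.81104384 0.15058457] std 0.0011016899513181942 0.0029952677709095253 0.045986605493666885
raily v 0.1173150199450641
458 [[0.0187, 0.0197, 0.0244, 0.0291, 0.0305], [0.1693, 0.1712, 0.1786, 0.1845, 0.1849], [0.1266, 0.1334, 0.1406, 0.1416, 0.1424]]
top 389 [0.02449495 0.04906079 0.22092599] 0.16879388491552116 0.184862123809895 0.14068203440992294
bar 301 [0.15730561 0.16032348 0.18451524] [0.02523778 0.05242698 0.19392718]
```

```bash
cat >> h.py <<'E'
A0=.6814
def L(u,v,a=A0,x=.0247): return m2w([x,u*np.cos(a)-v*np.sin(a),u*np.sin(a)+v*np.cos(a)])
E
python3 - <<'E'
from h import *
p,Q=now()
p,Q=plan(p,Q,L(.1799,.2325),Rtool(A0),3,0)
p,Q=plan(p,Q,L(.1799,.1925),Rtool(A0),4,0)
E
```

```text
[[2.3, -1.4, 13.0, 0, -0.006, 0, 0], [2.4, -1.4, 13.0, 0, -0.006, 0.001, 0], [2.4, -1.4, 13.0, 0, -0.006, 0, 0]]
[[0, 0, 10, 0, 0, 0, 0], [0, 0, 10, 0, 0, 0, 0], [0, 0, 10, 0, 0, 0, 0], [0, 0, 10, 0, 0, 0, 0]]
```

step_arm([
  [2.3,-1.4,13,0,-0.006,0,0],
  [2.4,-1.4,13,0,-0.006,0,0],
  [2.4,-1.4,13,0,-0.006,0,0],
  [0,0,10,0,0,0,0],
  [0,0,10,0,0,0,0],
  [0,0,10,0,0,0,0],
  [0,0,10,0,0,0,0],
  [0,0,0,0,0,0,0.4],
], force=40)

```text
t: 5.75
position: [0.6037, 0.0268, 0.2616]
ee_rot: [0.769, 0.545, 0.272, -0.194]
contact_force: [-0.5, -0.2, -0.2]
width: 0.0699
gripper_force: 0.0
```

step_arm([
  [0,0,0,0,0,0,0.7],
  [0,0,0,0,0,0,0.8],
  [0,0,0,0,0,0,1],
  [0,0,0,0,0,0,1],
  [0,0,0,0,0,0,1],
  [0,0,0,0,0,0,1],
], force=40)

```text
t: 6.5
position: [0.6041, 0.0263, 0.2627]
ee_rot: [0.769, 0.545, 0.273, -0.193]
contact_force: [-0.8, 1.0, 1.1]
width: 0.0113
gripper_force: 42.7
```

```bash
python3 - <<'E'
from h import *
s=r.state(); print({k:np.round(s[k],3).tolist() for k in ['t','position','contact_force','torque','width','gripper_force']})
c,M=shot('wrist'); save(c,'w2')
for l in ['loop_bar','loop_tab','keeper']:
    for x,k in find(l,c,M): print(l,k,x,w2m(x).round(4))
p,Q=now(); m=w2m(p); a=A0; print('uv',m[1]*np.cos(a)+m[2]*np.sin(a),-m[1]*np.sin(a)+m[2]*np.cos(a),m[0])
P=w2m(cloud(c,M)); P=P[(abs(P[:,0]-.025)<.03)&(P[:,1]>.03)&(P[:,1]<.1)&(P[:,2]>.085)&(P[:,2]<.115)]
for lo in range(88,112,2):
    q=P[(P[:,2]*1e3>=lo)&(P[:,2]*1e3<lo+2)]; 
    if len(q): print(lo,len(q),q.min(0).round(4),q.max(0).round(4),q.mean(0).round(4))
E
```

```text
{'t': 6.5, 'position': [0.604, 0.026, 0.263], 'contact_force': [-0.797, 0.985, 1.1], 'torque': [-0.481, 0.364, 0.045], 'width': 0.011, 'gripper_force': 42.746}
loop_bar 0.71 [0.6132, 0.0631, 0.1886] [0.0213 0.0558 0.1886]
loop_tab 0.84 [0.6173, 0.0594, 0.2162] [0.0264 0.0537 0.2162]
loop_tab 0.46 [0.6121, 0.0627, 0.1932] [0.0204 0.0551 0.1932]
keeper 0.8 [0.6178, 0.0748, 0.0955] [0.0217 0.0684 0.0955]
uv 0.17953541622294225 0.19255938343424608 0.02490223694476528
88 334 [0.009  0.0304 0.0882] [0.0409 0.0561 0.09  ] [0.0249 0.04   0.0895]
90 658 [0.009  0.0303 0.09  ] [0.0542 0.0999 0.092 ] [0.025  0.0426 0.0907]
92 14 [0.0123 0.0318 0.092 ] [0.0399 0.0551 0.0928] [0.0261 0.0478 0.0923]
```

View pics/w2.png

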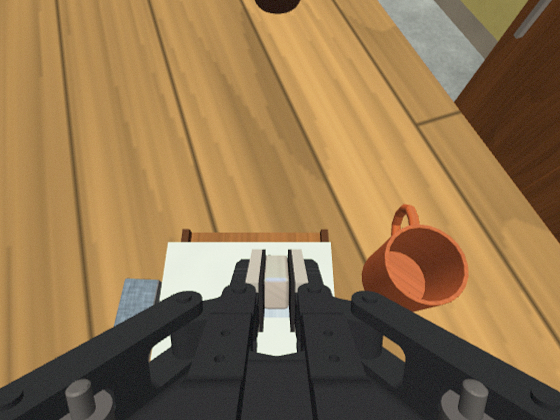

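```bash
python3 - <<'E'
from h import *
def rep(n,P):
    q=P[(abs(P[:,0]-.025)<.014)&(P[:,1]>.03)&(P[:,1]<.1)&(P[:,2]>.095)&(P[:,2]<.125)]
    print(n,len(q)); 
    t=q[q[:,2]>.103]
    if len(t): print('top',len(t),np.percentile(t,[1,50,99],axis=0).round(4).tolist(), np.histogram(t[:,1],bins=np.arange(.05,.085,.002)))
    print('face z95-103',np.percentile(q[q[:,2]<.103],[1,50,99],axis=0).round(4).tolist() if (q[:,2]<.103).any() else '')
rep('w1',np.load('w1.npy'))
for n in ['scene','top']:
    c,M=shot(n); rep(n,w2m(cloud(c,M)))
    for x,k in find('keeper',c,M)+find('loop_bar',c,M): print(k,w2m(x).round(4))
E
```

```text
w1 277
top 228 [[0.0137, 0.0626, 0.1042], [0.0242, 0.0679, 0.1068], [0.0347, 0.0737, 0.1084]] (array([ 0,  0,  0,  0,  0,  0, 41, 44, 31, 34, 38, 40,  0,  0,  0,  0,  0]), array([0.05 , 0.052, 0.054, 0.056, 0.058, 0.06 , 0.062, 0.064, 0.066,
       0.068, 0.07 , 0.072, 0.074, 0.076, 0.078, 0.08 , 0.082, 0.084]))
face z95-103 [[0.0144, 0.0624, 0.0951], [0.0251, 0.0629, 0.0991], [0.0347, 0.0634, 0.1029]]
scene 125
top 97 [[0.0163, 0.0611, 0.1037], [0.0273, 0.0691, 0.1077], [0.0373, 0.0742, 0.1099]] (array([ 0,  0,  0,  0,  0,  6, 13, 12, 10, 12, 20, 22,  2,  0,  0,  0,  0]), array([0.05 , 0.052, 0.054, 0.056, 0.058, 0.06 , 0.062, 0.064, 0.066,
       0.068, 0.07 , 0.072, 0.074, 0.076, 0.078, 0.08 , 0.082, 0.084]))
face z95-103 [[0.0166, 0.0649, 0.0952], [0.0301, 0.0661, 0.0974], [0.0376, 0.0678, 0.1017]]
0.71 [0.0234 0.0628 0.0926]
0.85 [0.0291 0.0507 0.1902]
0.69 [ 0.1809 -0.1146  0.0005]
top 2
face z95-103 [[0.0344, 0.0604, 0.0977], [0.0349, 0.0604, 0.0993], [0.0355, 0.0604, 0.1009]]
0.6 [0.0259 0.0623 0.0893]
0.62 [0.0265 0.0467 0.1882]
```

```bash
cat >> h.py <<'E'
PV=np.array([-.0333,.1045]); DU,DV=.0196,.0771
def kin(b):
    v=np.array(b)-PV; d=np.hypot(*v); g=np.arccos((.016**2+d*d-.1108**2)/(2*.016*d)); th=np.arctan2(v[1],v[0])+g
    pin=PV+.016*np.array([np.cos(th),np.sin(th)]); be=np.arctan2(b[1]-pin[1],b[0]-pin[0]); return np.radians(190)-th,be
def pose(b,be,x=.0249):
    return m2w([x,b[0]+DU*np.cos(be)-DV*np.sin(be),b[1]+DU*np.sin(be)+DV*np.cos(be)]),Rtool(be)
E
python3 - <<'E'
from h import *
p,Q=now()
b0=np.array([.0514,.1904]); print(kin(b0))
pts=[]
pin=b0-.1108*np.array([np.cos(A0),np.sin(A0)])
for be in np.linspace(A0,.03,9)[1:]: pts.append(pin+.1108*np.array([np.cos(be),np.sin(be)]))
print(pts[-1])
e=pts[-1]
for f in (.25,.5,.75,1): pts.append(e+f*(np.array([.0803,.112])-e))
for z in (.1085,.105,.1015,.0983): pts.append(np.array([.0803,z]))
for i,b in enumerate(pts):
    a,be=kin(b); print(i,b.round(4),round(a,3),round(be,3)); p1,Q1=pose(b,be); p,Q=plan(p,Q,p1,Q1,1 if i>11 else 2 if i<8 else 1,1)
E
```

```text
(np.float64(1.668363373427663), np.float64(0.683220487611872))
[0.07609271 0.12393269]
0 [0.0568 0.1832] 1.667 0.602
[[2.8, 0, 5.4, 0, -0.04, 0, 1], [3.0, 0, 5.2, 0, -0.041, 0, 1]]
1 [0.0616 0.1755] 1.666 0.52
[[2.9, 0, 5.5, 0, -0.041, 0, 1], [3.1, 0, 5.3, 0, -0.04, 0, 1]]
2 [0.0657 0.1675] 1.665 0.439
[[2.9, 0, 5.4, 0, -0.041, 0, 1], [3.2, 0, 5.3, 0, -0.041, 0, 1]]
3 [0.0692 0.1592] 1.664 0.357
[[2.9, 0, 5.4, 0, -0.04, 0, 1], [3.1, 0, 5.4, 0, -0.041, 0, 1]]
4 [0.072  0.1506] 1.663 0.276
[[2.9, 0, 5.4, 0, -0.041, 0, 1], [3.2, 0, 5.3, 0, -0.04, 0, 1]]
5 [0.0741 0.1418] 1.662 0.194
[[2.9, 0, 5.4, 0, -0.041, 0, 1], [3.1, 0, 5.3, 0, -0.041, 0, 1]]
6 [0.0755 0.1329] 1.662 0.113
[[2.9, 0, 5.4, 0, -0.041, 0, 1], [3.2, 0, 5.4, 0, -0.04, 0, 1]]
7 [0.0761 0.1239] 1.661 0.032
[[2.9, 0, 5.4, 0, -0.041, 0, 1], [3.1, 0, 5.3, 0, -0.041, 0, 1]]
8 [0.0771 0.1209] 1.723 0.004
[[3.1, 0, 3.6, 0, -0.027, 0, 1]]
9 [0.0782 0.118 ] 1.791 -0.023
[[3.1, 0, 3.5, 0, -0.027, 0, 1]]
10 [0.0792 0.115 ] 1.863 -0.049
[[3.1, 0, 3.5, 0, -0.026, 0, 1]]
11 [0.0803 0.112 ] 1.941 -0.074
[[3.1, 0, 3.5, 0, -0.025, 0, 1]]
12 [0.0803 0.1085] 1.96 -0.105
[[2.7, 0, 4.1, 0, -0.031, 0, 1]]
13 [0.0803 0.105 ] 1.987 -0.136
[[2.7, 0, 4.1, 0, -0.031, 0, 1]]
14 [0.0803 0.1015] 2.02 -0.167
[[2.9, 0, 4.1, 0, -0.031, 0, 1]]
15 [0.0803 0.0983] 2.056 -0.195
[[2.6, 0, 3.8, 0, -0.028, 0, 1]]
```

step_arm([
  [2.8,0,5.4,0,-0.04,0,1],
  [3,0,5.2,0,-0.041,0,1],
  [2.9,0,5.5,0,-0.041,0,1],
  [3.1,0,5.3,0,-0.04,0,1],
  [2.9,0,5.4,0,-0.041,0,1],
  [3.2,0,5.3,0,-0.041,0,1],
  [2.9,0,5.4,0,-0.04,0,1],
  [3.1,0,5.4,0,-0.041,0,1],
])

```text
t: 8.0
position: [0.6183, 0.0666, 0.2381]
ee_rot: [0.803, 0.569, 0.145, -0.102]
contact_force: [0.0, 1.9, 0.2]
width: 0.0109
gripper_force: 42.7
```

step_arm([
  [2.9,0,5.4,0,-0.041,0,1],
  [3.2,0,5.3,0,-0.04,0,1],
  [2.9,0,5.4,0,-0.041,0,1],
  [3.1,0,5.3,0,-0.041,0,1],
  [2.9,0,5.4,0,-0.041,0,1],
  [3.2,0,5.4,0,-0.04,0,1],
  [2.9,0,5.4,0,-0.041,0,1],
  [3.1,0,5.3,0,-0.041,0,1],
  [0,0,0,0,0,0,1],
])

```text
t: 9.12
position: [0.629, 0.0977, 0.2009]
ee_rot: [0.816, 0.579, 0.013, -0.009]
contact_force: [-0.3, 1.3, 1.0]
width: 0.0108
gripper_force: 42.7
```

```bash
python3 - <<'E'
from h import *
s=r.state(); p,Q=now(); be=(R.inv(Rtool(0))*Q).as_rotvec()[1]; m=w2m(p)
print(be,(R.inv(Rtool(0))*Q).as_rotvec(), m, 'bar', m[1]-(DU*np.cos(be)-DV*np.sin(be)),m[2]-(DU*np.sin(be)+DV*np.cos(be)), RM.inv().apply(s['contact_force']),s['width'],s['torque'],s['t'])
E
```

```text
0.031060840511918222 [ 0.00052496  0.03106084 -0.00157453] [0.02472673 0.09374082 0.20086582] bar 0.07654467972814842 0.12319431089312818 [-0.75896997  1.15584851  0.95695997] 0.010827322238425939 [ 0.10956011  0.02655803 -0.0382842 ] 9.125
```

step_arm([
  [3.1,0,3.6,0,-0.027,0,1],
  [3.1,0,3.5,0,-0.027,0,1],
  [3.1,0,3.5,0,-0.026,0,1],
  [3.1,0,3.5,0,-0.025,0,1],
  [0,0,0,0,0,0,1],
])

```text
t: 9.75
position: [0.6324, 0.1077, 0.1862]
ee_rot: [0.815, 0.578, -0.033, 0.023]
contact_force: [-2.1, -4.8, 0.6]
width: 0.0112
gripper_force: 42.5
```

```bash
cat >> h.py <<'E'
def bar():
    s=r.state(); p,Q=now(); be=(R.inv(Rtool(0))*Q).as_rotvec()[1]; m=w2m(p)
    b=np.array([m[1]-(DU*np.cos(be)-DV*np.sin(be)),m[2]-(DU*np.sin(be)+DV*np.cos(be))])
    print('t',s['t'],'be',round(be,4),'x',m[0].round(4),'bar',b.round(4),'kin',np.round(kin(b),3),'F mould',RM.inv().apply(s['contact_force']).round(2),'w',round(s['width'],4)); return b,be
E
python3 - <<'E'
from h import *
bar()
c,M=shot('scene'); save(c,'s3'); 
im=c['image'][130:260,230:390]; cv2.imwrite('pics/s3c.png',cv2.resize(im,None,fx=5,fy=4.6,interpolation=cv2.INTER_CUBIC)[:600,:800,::-1])
for l in ['loop_bar','loop_tab','keeper','handle_end']:
  for x,k in find(l,c,M): print(l,k,w2m(x).round(4))
E
```

```text
t 9.75 be -0.0795 x 0.0246 bar [0.0786 0.1109] kin [ 1.838 -0.086] F mould [-0.35 -5.21  0.59] w 0.0112
loop_bar 0.51 [0.0258 0.0729 0.1147]
loop_tab 0.44 [0.0279 0.0981 0.1233]
keeper 0.6 [0.0249 0.0634 0.0913]
```

View pics/s3c.png

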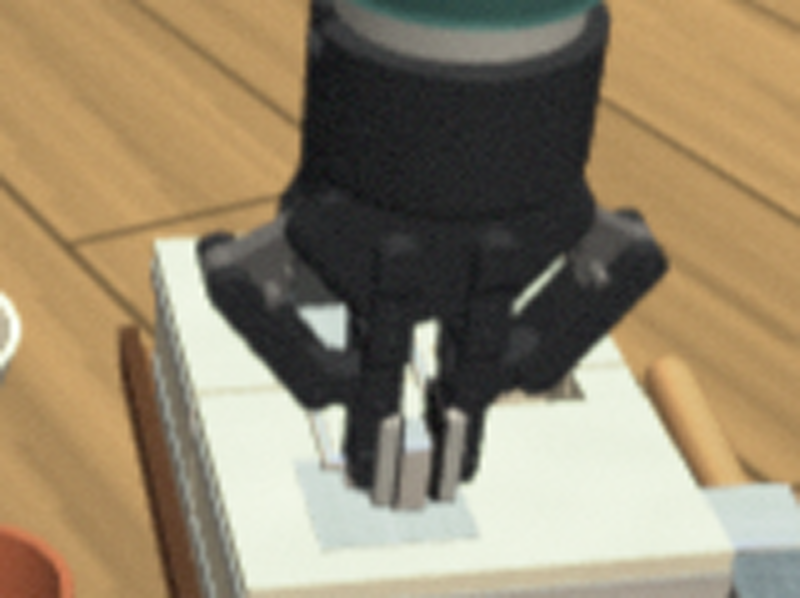

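step_arm([
  [1.5,0,0,0,0,0,1],
  [2.7,0,4,0,-0.031,0,1],
  [2.7,0,4,0,-0.031,0,1],
  [0,0,0,0,0,0,1],
])

```text
t: 10.5
position: [0.6345, 0.1136, 0.1777]
ee_rot: [0.814, 0.577, -0.058, 0.04]
contact_force: [-1.4, -5.4, 0.8]
width: 0.0108
gripper_force: 42.5
```

```bash
python3 -c "
from h import *
bar()"
```

```text
t 10.5 be -0.1407 x 0.0246 bar [0.0803 0.1041] kin [ 1.993 -0.144] F mould [ 0.46 -5.54  0.77] w 0.0108
```

step_arm([
  [2.7,0,3.7,0,-0.028,0,1],
  [2.5,0,3.3,0,-0.026,0,1],
  [0,0,0,0,0,0,1],
])

```text
t: 10.88
position: [0.6359, 0.1175, 0.1701]
ee_rot: [0.812, 0.575, -0.079, 0.056]
contact_force: [-1.5, -5.0, 0.2]
width: 0.0112
gripper_force: 42.4
```

```bash
python3 - <<'E'
from h import *
b,be=bar()
p,Q=now()
for y in (.078,.076,.074,.073,.072,.071):
    a,be=kin([y,.0981]); p1,Q1=pose([y,.0981],be,.0246); print(y,a,be); p,Q=plan(p,Q,p1,Q1,1,1)
E
```

```text
t 10.875 be -0.1941 x 0.0246 bar [0.0806 0.0982] kin [ 2.074 -0.194] F mould [ 0.26 -5.18  0.16] w 0.0112
0.078 1.9173881945347881 -0.2013924586221712
[[-1.9, 0, 0.8, -0.001, -0.007, 0.001, 1]]
0.076 1.794343626487677 -0.20339207477832247
[[-1.8, 0, 0.4, 0, -0.002, 0, 1]]
0.074 1.668895361096909 -0.20313867247157755
[[-2.0, 0, 0.4, 0, 0, 0, 1]]
0.073 1.6045734749885865 -0.20211113789930885
[[-1.1, 0, 0.2, 0, 0.001, 0, 1]]
0.072 1.5387514330202274 -0.20043518570769242
[[-1.1, 0, 0.2, 0, 0.002, 0, 1]]
0.071 1.4710355429713666 -0.19806013521956362
[[-1.1, 0, 0.1, 0, 0.002, 0, 1]]
```

step_arm([
  [-1.9,0,0.6,0,-0.007,0,1],
  [-1.8,0,0.4,0,-0.002,0,1],
  [-2,0,0.4,0,0,0,1],
  [-1.5,0,0.3,0,0.001,0,1],
  [0,0,0,0,0,0,1],
])

```text
t: 11.5
position: [0.6351, 0.114, 0.1713]
ee_rot: [0.812, 0.576, -0.077, 0.055]
contact_force: [0.6, 6.6, -1.0]
width: 0.0113
gripper_force: 42.7
```

```bash
python3 -c "
from h import *
bar()"
```

```text
t 11.5 be -0.1907 x 0.025 bar [0.0773 0.0994] kin [ 1.856 -0.191] F mould [-1.63  6.4  -1.01] w 0.0113
```

step_arm([
  [1,0,0.6,0,-0.004,0,1],
  [0,0,0.7,0,-0.004,0,1],
  [0,0,0,0,0,0,1],
])

```text
t: 11.88
position: [0.6352, 0.1144, 0.1698]
ee_rot: [0.812, 0.576, -0.081, 0.058]
contact_force: [0.5, 7.0, -0.3]
width: 0.011
gripper_force: 42.8
```

```bash
python3 - <<'E'
from h import *
bar()
c,M=shot('scene'); 
im=c['image'][195:250,280:350]; cv2.imwrite('pics/s4c.png',cv2.resize(im,None,fx=10,fy=10,interpolation=cv2.INTER_CUBIC)[:600,:800,::-1])
c,M=shot('wrist'); P=w2m(cloud(c,M)); m=(abs(P[:,0]-.025)<.03)&(P[:,1]>.05)&(P[:,1]<.11)&(P[:,2]>.085)&(P[:,2]<.13); Q=P[m]; print(len(Q)); 
for a in range(50,110,4):
  q=Q[(Q[:,1]*1e3>=a)&(Q[:,1]*1e3<a+4)]
  if len(q): print(a,len(q),q[:,0].min().round(4),q[:,0].max().round(4),np.percentile(q[:,2],[2,50,98]).round(4))
E
```

```text
t 11.875 be -0.1999 x 0.025 bar [0.077  0.0981] kin [ 1.856 -0.203] F mould [-1.82  6.75 -0.3 ] w 0.011
5082
62 95 0.0183 0.0317 [0.1066 0.1075 0.1084]
66 163 0.0183 0.0317 [0.1061 0.1072 0.1081]
70 151 0.0184 0.0316 [0.1039 0.1069 0.1078]
74 110 -0.0047 0.0548 [0.0902 0.1057 0.1077]
78 75 -0.0049 0.055 [0.0896 0.0905 0.0914]
82 97 -0.0048 0.0549 [0.0892 0.0905 0.0915]
86 129 -0.005 0.0549 [0.0894 0.0906 0.0917]
90 276 -0.0049 0.0547 [0.0894 0.0913 0.1235]
94 452 -0.005 0.055 [0.0898 0.0916 0.1247]
98 796 -0.005 0.055 [0.0895 0.091  0.1214]
102 1368 -0.0049 0.0549 [0.0895 0.0916 0.1202]
106 1370 -0.005 0.055 [0.0895 0.0912 0.1221]
```

View pics/s4c.png

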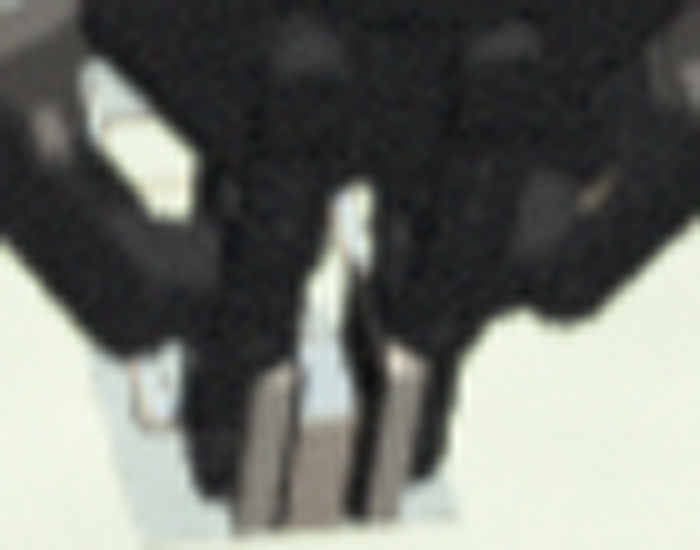

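```bash
python3 - <<'E'
from h import *
c,M=shot('wrist'); P=w2m(cloud(c,M)); print(bar())
Q=P[(abs(P[:,0]-.025)<.0065)&(P[:,1]>.055)&(P[:,1]<.115)&(P[:,2]>.085)&(P[:,2]<.13)]
for a in np.arange(60,114,1):
  q=Q[(Q[:,1]*1e3>=a)&(Q[:,1]*1e3<a+1)]
  if len(q): print(a,len(q),np.percentile(q[:,2],[2,50,98]).round(4))
Q=P[(abs(abs(P[:,0]-.025)-.0155)<.006)&(P[:,1]>.055)&(P[:,1]<.1)&(P[:,2]>.093)&(P[:,2]<.13)]
print(len(Q),Q[:20].round(4))
im=c['image'][250:420,190:370]; cv2.imwrite('pics/w5c.png',cv2.resize(im,None,fx=3.5,fy=3.5,interpolation=cv2.INTER_CUBIC)[:,:,::-1])
E
```

```text
t 12.025 be -0.1999 x 0.025 bar [0.077  0.0981] kin [ 1.853 -0.202] F mould [-1.34  6.52 -1.03] w 0.0109
(array([0.07696343, 0.09813341]), np.float64(-0.19986214267762514))
62 2 [0.1067 0.1067 0.1068]
63 21 [0.1066 0.1073 0.1076]
64 27 [0.1066 0.1076 0.1084]
65 37 [0.1068 0.1074 0.1081]
66 28 [0.1068 0.1075 0.1083]
67 50 [0.1061 0.1073 0.1086]
68 39 [0.1062 0.107  0.1081]
69 29 [0.1063 0.1069 0.1077]
70 33 [0.1063 0.1072 0.108 ]
71 33 [0.1062 0.1069 0.1076]
72 37 [0.1063 0.1069 0.1079]
73 38 [0.1035 0.1068 0.1077]
74 85 [0.1042 0.1059 0.1075]
75 20 [0.1052 0.1065 0.1078]
90 2 [0.1205 0.1205 0.1206]
91 18 [0.1196 0.1212 0.1215]
92 37 [0.1199 0.1216 0.1255]
93 51 [0.1201 0.1215 0.1257]
94 55 [0.1201 0.1213 0.1256]
95 55 [0.1195 0.121  0.1258]
96 50 [0.1199 0.1208 0.1241]
97 50 [0.1185 0.1207 0.1237]
98 62 [0.0907 0.1205 0.1227]
99 70 [0.0896 0.1198 0.122 ]
100 97 [0.0898 0.1188 0.1227]
101 154 [0.0896 0.0968 0.1216]
102 193 [0.0899 0.1007 0.1205]
103 179 [0.0898 0.1049 0.1207]
104 206 [0.0899 0.1096 0.1201]
105 245 [0.0898 0.115  0.1202]
106 100 [0.0896 0.1156 0.1297]
107 57 [0.0894 0.0907 0.1291]
108 48 [0.0899 0.0908 0.1294]
109 70 [0.0893 0.0907 0.1288]
110 73 [0.0895 0.0912 0.1286]
111 66 [0.0898 0.0913 0.1285]
112 85 [0.0897 0.0908 0.127 ]
113 68 [0.0897 0.091  0.1268]
0 []
```

View pics/w5c.png

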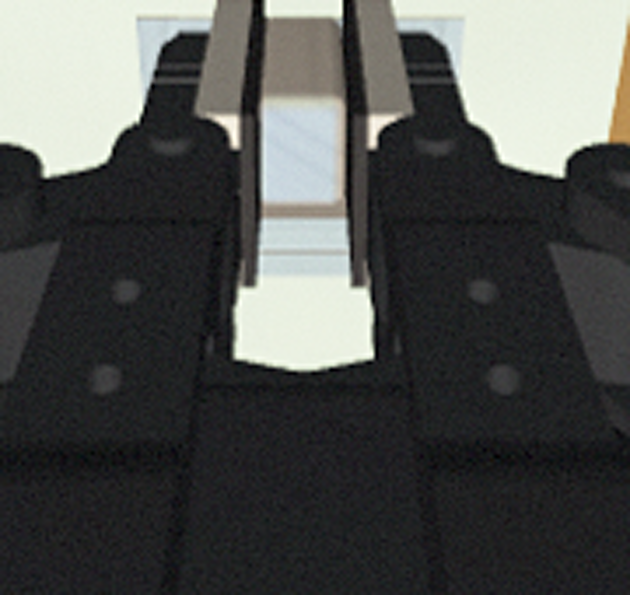

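step_arm([
  [-0.8,0,0.2,0,0,0,1],
  [-0.8,0,0.2,0,0,0,1],
  [0,0,0,0,0,0,1],
])

```text
t: 12.4
position: [0.6347, 0.1128, 0.1698]
ee_rot: [0.812, 0.576, -0.081, 0.058]
contact_force: [0.7, 6.4, -0.0]
width: 0.0107
gripper_force: 42.8
```

```bash
python3 -c "
from h import *
bar()"
```

```text
t 12.4 be -0.1997 x 0.025 bar [0.0753 0.0981] kin [ 1.754 -0.203] F mould [-1.45  6.25 -0.01] w 0.0107
```

step_arm([
  [-1,0,0.2,0,0,0,1],
  [-1,0,0.2,0,0,0,1],
  [-0.8,0,0.2,0,0.001,0,1],
  [0,0,0,0,0,0,1],
])

```text
t: 12.9
position: [0.6337, 0.1101, 0.1697]
ee_rot: [0.812, 0.576, -0.081, 0.058]
contact_force: [1.6, 6.3, -0.4]
width: 0.011
gripper_force: 42.7
```

```bash
python3 -c "
from h import *
bar()"
```

```text
t 12.9 be -0.1988 x 0.025 bar [0.0725 0.098 ] kin [ 1.574 -0.202] F mould [-0.61  6.49 -0.44] w 0.011
```

step_arm([
  [-0.5,0,0.1,0,0,0,1],
  [0,0,0,0,0,0,1],
])

```text
t: 13.15
position: [0.6335, 0.1096, 0.1697]
ee_rot: [0.812, 0.576, -0.081, 0.058]
contact_force: [2.0, 6.2, -1.4]
width: 0.0113
gripper_force: 42.7
```

step_arm([
  [-0.5,0,0.1,0,0,0,1],
  [0,0,0,0,0,0,1],
])

```text
t: 13.4
position: [0.6334, 0.1092, 0.1696]
ee_rot: [0.812, 0.576, -0.081, 0.058]
contact_force: [1.0, 7.6, -0.6]
width: 0.0111
gripper_force: 42.7
```

step_arm([
  [-0.5,0,0.1,0,0.001,0,1],
  [0,0,0,0,0,0,1],
])

```text
t: 13.65
position: [0.6332, 0.1087, 0.1697]
ee_rot: [0.812, 0.576, -0.08, 0.057]
contact_force: [1.1, 6.2, -1.5]
width: 0.0112
gripper_force: 42.7
```

```bash
python3 -c "
from h import *
bar()"
```

```text
t 13.65 be -0.1975 x 0.025 bar [0.0712 0.0979] kin [ 1.486 -0.2  ] F mould [-1.02  6.17 -1.55] w 0.0112
```

step_arm([
  [-0.5,0,0.1,0,0,0,1],
  [0,0,0,0,0,0,1],
])

```text
t: 13.9
position: [0.6332, 0.1086, 0.1697]
ee_rot: [0.812, 0.576, -0.08, 0.057]
contact_force: [1.4, 7.9, -0.1]
width: 0.0112
gripper_force: 42.7
```

step_arm([
  [-0.5,0,0.1,0,0.001,0,1],
  [0,0,0,0,0,0,1],
])

```text
t: 14.15
position: [0.6331, 0.1085, 0.1697]
ee_rot: [0.812, 0.576, -0.079, 0.056]
contact_force: [1.5, 8.9, 0.1]
width: 0.011
gripper_force: 42.8
```

step_arm([
  [-0.5,0,0.1,0,0.001,0,1],
  [0,0,0,0,0,0,1],
])

```text
t: 14.4
position: [0.6331, 0.1083, 0.1698]
ee_rot: [0.812, 0.576, -0.078, 0.056]
contact_force: [1.5, 10.1, -1.3]
width: 0.0111
gripper_force: 42.8
```

```bash
python3 -c "
from h import *
bar()"
```

```text
t 14.4 be -0.1927 x 0.025 bar [0.0711 0.0979] kin [ 1.482 -0.2  ] F mould [-1.97 10.   -1.3 ] w 0.0111
```

step_arm([
  [-0.4,0,0.1,0,0,0,1],
  [0,0,0,0,0,0,1],
  [0,0,0,0,0,0,1],
  [0,0,0,0,0,0,1],
])

```text
t: 14.9
position: [0.6331, 0.1083, 0.1698]
ee_rot: [0.812, 0.576, -0.078, 0.056]
contact_force: [2.5, 10.4, -1.5]
width: 0.0109
gripper_force: 42.8
```

step_arm([
  [0,0,0,0,0,0,1],
  [0,0,0,0,0,0,1],
  [0,0,0,0,0,0,1],
])

```text
t: 15.28
position: [0.6331, 0.1083, 0.1699]
ee_rot: [0.812, 0.576, -0.078, 0.056]
contact_force: [1.5, 10.6, -0.6]
width: 0.0111
gripper_force: 42.8
```

```bash
python3 -c "
from h import *
bar()"
```

```text
t 15.275 be -0.192 x 0.025 bar [0.0711 0.0979] kin [ 1.481 -0.2  ] F mould [-2.08 10.48 -0.61] w 0.0111
```

step_arm([
  [0.7,0,-0.1,0,0,0,1],
  [0.4,0,-0.1,0,0,0,1],
  [0,0,0,0,0,0,0.85],
  [0,0,0,0,0,0,0.75],
  [0,0,0,0,0,0,0.6],
  [0,0,0,0,0,0,0.5],
  [0,0,0,0,0,0,0.5],
])

```text
t: 16.15
position: [0.6319, 0.1053, 0.1692]
ee_rot: [0.812, 0.575, -0.082, 0.058]
contact_force: [-0.3, 0.8, 0.2]
width: 0.0426
gripper_force: 0.0
```

step_arm([
  [0,0,-10,0,0,0,0.5],
  [0,0,-20,0,0,0,0.5],
  [0,0,-20,0,0,0,0.5],
  [0,0,-20,0,0,0,0.5],
  [0,0,-20,0,0,0,0.5],
  [0,0,-10,0,0,0,0.5],
  [0,0,0,0,0,0,0.5],
])

```text
t: 17.02
position: [0.6392, 0.1247, 0.2683]
ee_rot: [0.812, 0.575, -0.081, 0.059]
contact_force: [0.6, -0.6, -0.1]
width: 0.0425
gripper_force: 0.0
```

```bash
python3 - <<'E'
from h import *
bar()
c,M=shot('wrist'); save(c,'w6')
for l in ['loop_bar','loop_tab','handle_end','keeper']:
    for x,k in find(l,c,M): print(l,k,w2m(x).round(4))
P=w2m(cloud(c,M)); np.save('w6.npy',P)
Q=P[(abs(P[:,0]-.025)<.013)&(P[:,1]>-.12)&(P[:,1]<.115)&(P[:,2]>.094)&(P[:,2]<.2)]
for a in np.arange(-60,114,4):
  q=Q[(Q[:,1]*1e3>=a)&(Q[:,1]*1e3<a+4)]
  if len(q): print(a,len(q),np.percentile(q[:,2],[2,50,98]).round(4))
E
```

```text
t 17.025 be -0.201 x 0.0253 bar [0.088  0.1967] kin [nan nan] F mould [ 0.74 -0.33 -0.06] w 0.0425
loop_bar 0.83 [0.0252 0.0745 0.0994]
loop_tab 0.64 [0.0272 0.0938 0.1158]
keeper 0.86 [0.0238 0.0687 0.0939]
-40 4 [0.1194 0.1219 0.1324]
-36 377 [0.1192 0.1316 0.1384]
-32 477 [0.105  0.1154 0.1295]
-28 3 [0.1061 0.1062 0.1098]
-24 1 [0.0941 0.0941 0.0941]
-20 1 [0.0944 0.0944 0.0944]
60 20 [0.1068 0.1075 0.1078]
64 109 [0.1063 0.1075 0.1083]
68 124 [0.1009 0.107  0.1085]
72 181 [0.0976 0.1057 0.108 ]
84 45 [0.1202 0.1212 0.1221]
88 76 [0.1197 0.1211 0.1224]
92 98 [0.0942 0.12   0.1214]
96 183 [0.0976 0.1169 0.1205]
100 6 [0.116  0.117  0.1183]h.py:42: RuntimeWarning: invalid value encountered in arccos
  v=np.array(b)-PV; d=np.hypot(*v); g=np.arccos((.016**2+d*d-.1108**2)/(2*.016*d)); th=np.arctan2(v[1],v[0])+g
```

View pics/w6.png

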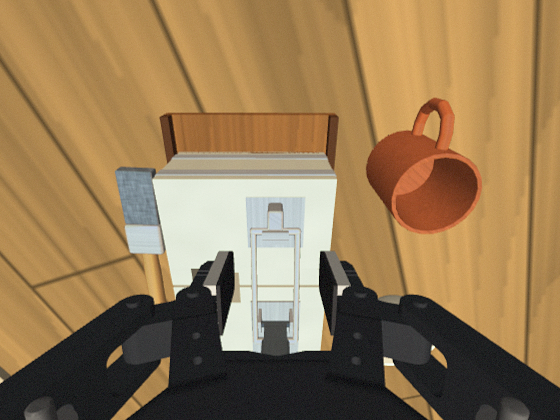

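```bash
cat >> h.py <<'E'
PH=.9
def push(a,back=0,x=.025):
    ph=-min(a,PH); ex=np.array([np.cos(ph),np.sin(ph)]); ez=np.array([np.sin(ph),-np.cos(ph)])
    n=np.array([np.sin(a),np.cos(a)]); h=np.array([-np.cos(a),np.sin(a)])
    c=PV+.066*h+.004*n+.011*ex-.073*ez+back*n
    return m2w([x,*c]),Rtool(ph)
E
python3 - <<'E'
from h import *
p,Q=now(); print(w2m(p))
p1,Q1=push(1.48,.03); print(w2m(p1)); p,Q=plan(p,Q,p1,Q1,7,1)
Q=np.load('w6.npy'); q=Q[(abs(Q[:,0]-.025)<.012)&(Q[:,1]<-.02)&(Q[:,1]>-.05)&(Q[:,2]>.11)]
print(q[np.argsort(q[:,2])][::80].round(4))
E
```

```text
[0.02437964 0.12180405 0.26599914]
[0.025     0.0585962 0.2100719]
[[-7.2, 0.1, 9.6, 0, -0.1, 0, 1], [-6.2, 0.1, 10.3, 0, -0.1, 0, 1], [-5.2, 0.1, 10.9, 0, -0.099, 0, 1], [-4.1, 0.1, 11.4, 0, -0.1, 0, 1], [-2.9, 0.1, 11.7, 0, -0.099, 0, 1], [-1.8, 0.1, 11.9, -0.001, -0.1, 0.001, 1], [-0.5, 0.1, 12.1, 0, -0.099, 0, 1]]
[[ 0.0204 -0.029   0.1101]
 [ 0.033  -0.0295  0.1133]
 [ 0.0139 -0.0317  0.1173]
 [ 0.0149 -0.0317  0.1207]
 [ 0.0262 -0.0319  0.124 ]
 [ 0.0188 -0.0334  0.1273]
 [ 0.0133 -0.0339  0.1301]
 [ 0.0307 -0.0342  0.1331]
 [ 0.0135 -0.0347  0.1358]]
```

step_arm([
  [-7.2,0.1,9.6,0,-0.1,0,1],
  [-6.2,0.1,10.3,0,-0.1,0,1],
  [-5.2,0.1,10.9,0,-0.099,0,1],
  [-4.1,0.1,11.4,0,-0.1,0,1],
  [-2.9,0.1,11.7,0,-0.099,0,1],
  [-1.8,0.1,11.9,0,-0.1,0,1],
  [-0.5,0.1,12.1,0,-0.099,0,1],
  [0,0,0,0,0,0,1],
])

```text
t: 18.27
position: [0.6173, 0.0647, 0.2081]
ee_rot: [0.734, 0.521, -0.357, 0.25]
contact_force: [-0.1, 0.0, 0.3]
width: -0.0001
gripper_force: 0.0
```

```bash
python3 - <<'E'
from h import *
s=r.state(); print({k:np.round(s[k],3).tolist() for k in ['t','qpos','contact_force','width']})
c,M=shot('wrist'); save(c,'w7')
P=w2m(cloud(c,M)); q=P[(abs(P[:,0]-.025)<.014)&(P[:,1]<-.02)&(P[:,1]>-.08)&(P[:,2]>.115)&(P[:,2]<.19)]
print(len(q))
if len(q)>20:
    k=np.polyfit(q[:,2],q[:,1],1); print('tilt',k,q.min(0),q.max(0))
for l in ['handle_end','pivot']:
    for x,kk in find(l,c,M): print(l,kk,w2m(x).round(4))
p,Q=now(); print(w2m(p),(R.inv(Rtool(0))*Q).as_rotvec())
c,M=shot('scene')
for l in ['handle_end','loop_bar','loop_tab']:
    for x,kk in find(l,c,M): print(l,kk,w2m(x).round(4))
p,Q=p,Q
for a,b in ((1.48,.01),(1.4,0),(1.3,0),(1.2,0),(1.1,0),(1.0,0)):
    p1,Q1=push(a,b); print(a,end=' '); p,Q=plan(p,Q,p1,Q1,1 if b==0 else 2,1)
E
```

```text
{'t': 18.275, 'qpos': [0.233, 0.66, 0.131, 1.644, -0.718, 2.371], 'contact_force': [-0.071, 0.0, 0.295], 'width': -0.0}
1821
tilt [-0.15092352 -0.01310399] [ 0.01124936 -0.0385288   0.11501216] [ 0.03881115 -0.0282258   0.15017962]
pivot 0.58 [ 0.0273 -0.0345  0.1072]
[0.02580901 0.05915205 0.21158292] [-7.96025204e-04 -8.97474415e-01  1.13843762e-05]
loop_bar 0.79 [0.0279 0.0687 0.1033]
loop_tab 0.68 [0.0294 0.0902 0.1084]
1.48 [[-5.1, -0.4, 9.0, 0, -0.001, 0, 1], [-5.1, -0.4, 9.1, 0.001, -0.002, 0, 1]]
1.4 [[-8.4, 0, 12.7, 0, 0, 0, 1]]
1.3 [[-3.2, 0, 5.8, 0, 0, 0, 1]]
1.2 [[-2.7, 0, 6.0, 0, 0, 0, 1]]
1.1 [[-2.0, 0, 6.3, 0, 0, 0, 1]]
1.0 [[-1.4, 0, 6.5, 0, 0, 0, 1]]
```

step_arm([
  [-5.1,-0.4,9,0,-0.001,0,1],
  [-5.1,-0.4,9.1,0,-0.002,0,1],
  [-4.2,0,6.4,0,0,0,1],
  [-4.2,0,6.3,0,0,0,1],
  [-3.2,0,5.8,0,0,0,1],
  [-2.7,0,6,0,0,0,1],
  [0,0,0,0,0,0,1],
])

```text
t: 19.5
position: [0.6015, 0.0192, 0.2043]
ee_rot: [0.735, 0.52, -0.355, 0.252]
contact_force: [-1.0, 3.2, 2.0]
width: 0.0
gripper_force: 1.5
```

```bash
cat >> h.py <<'E'
from scipy.optimize import minimize
def where():
    s=r.state(); p,Q=now(); m=w2m(p); g=min(((np.hypot(*(w2m(push(a)[0])-m)[1:]),a) for a in np.linspace(0,1.6,161)))
    F=RM.inv().apply(s['contact_force']); print('t',s['t'],'m',m.round(4),'rot',(R.inv(Rtool(0))*Q).as_rotvec().round(3),'near a',g,'F',F.round(1)); return p,Q
E
python3 - <<'E'
from h import *
p,Q=where()
for a in (1.1,1.0,.9,.8,.7,.6,.5):
    p1,Q1=push(a); print(a,end=' '); p,Q=plan(p,Q,p1,Q1,1,1)
E
```

```text
t 19.5 m [0.0248 0.0105 0.2043] rot [-0.001 -0.901 -0.   ] near a (np.float64(6.645483512709835e-05), np.float64(1.2)) F [-2.   2.7  2. ]
1.1 [[-2.0, 0.2, 6.3, 0.001, 0.001, 0, 1]]
1.0 [[-1.3, 0, 6.5, 0, 0, 0, 1]]
0.9 [[-0.8, 0, 6.6, 0, 0, 0, 1]]
0.8 [[-7.4, 0, 5.8, 0, 0.1, 0, 1]]
0.7 [[-7.4, 0, 5.9, 0, 0.1, 0, 1]]
0.6 [[-7.4, 0.1, 5.9, 0, 0.1, 0, 1]]
0.5 [[-7.4, 0, 5.9, 0, 0.1, 0, 1]]
```

step_arm([
  [-1,0.1,3.2,0,0,0,1],
  [-1,0.1,3.1,0,0,0,1],
  [-0.7,0,3.3,0,0,0,1],
  [-0.6,0,3.2,0,0,0,1],
  [-0.4,0,3.3,0,0,0,1],
  [-0.4,0,3.3,0,0,0,1],
  [0,0,0,0,0,0,1],
])

```text
t: 20.38
position: [0.5955, 0.0018, 0.1952]
ee_rot: [0.734, 0.52, -0.356, 0.252]
contact_force: [-0.4, 1.6, 3.2]
width: 0.0
gripper_force: 1.7
```

```bash
python3 - <<'E'
from h import *
p,Q=where()
c,M=shot('scene')
for l in ['handle_end','loop_bar','loop_tab','keeper']:
    for x,kk in find(l,c,M)[:1]: print(l,kk,w2m(x).round(4))
im=c['image'][160:260,240:370]; cv2.imwrite('pics/s8c.png',cv2.resize(im,None,fx=6,fy=6,interpolation=cv2.INTER_CUBIC)[:600,:800,::-1])
E
```

```text
t 20.375 m [ 0.0249 -0.0078  0.1952] rot [ 0.    -0.903 -0.001] near a (np.float64(0.0005480403267635024), np.float64(0.89)) F [-0.9  1.3  3.2]
loop_bar 0.65 [0.0276 0.0652 0.1022]
loop_tab 0.8 [0.0251 0.0858 0.1094]
keeper 0.92 [0.023  0.0584 0.0864]
```

View pics/s8c.png

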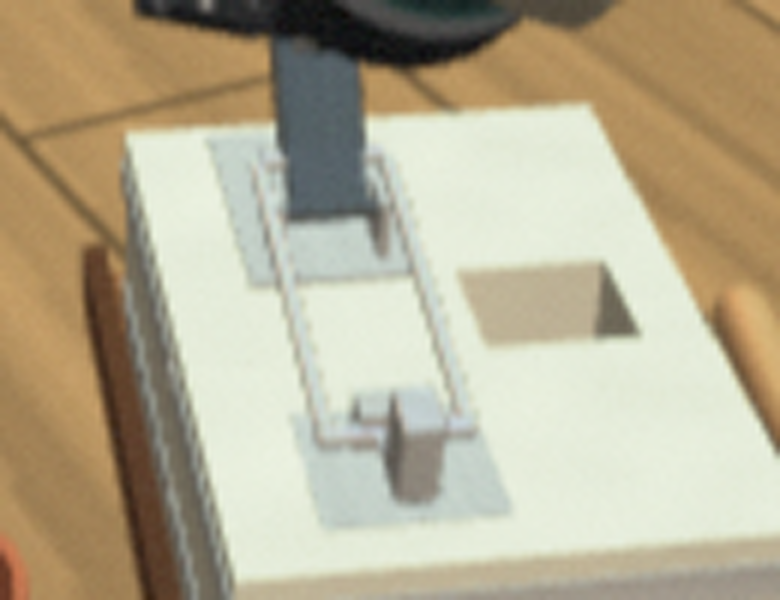

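```bash
python3 - <<'E'
from h import *
p,Q=where()
for a in (.82,.75,.68,.61,.54,.47,.4,.33,.26,.2,.14,.08,.04,0):
    p1,Q1=push(a); print(a,end=' '); p,Q=plan(p,Q,p1,Q1,1,1)
E
```

```text
t 20.625 m [ 0.0252 -0.0075  0.195 ] rot [-0.    -0.902 -0.   ] near a (np.float64(0.0005608379074178642), np.float64(0.9)) F [-0.2  1.   3.9]
0.82 [[-6.1, -0.2, 4.1, 0.001, 0.082, 0, 1]]
0.75 [[-5.3, 0, 4.1, 0, 0.07, 0, 1]]
0.68 [[-5.2, 0, 4.0, 0, 0.07, 0, 1]]
0.61 [[-5.3, 0, 4.0, 0, 0.07, 0, 1]]
0.54 [[-5.2, 0, 4.1, 0, 0.07, 0, 1]]
0.47 [[-5.3, 0, 4.0, 0, 0.07, 0, 1]]
0.4 [[-5.2, 0, 4.0, 0, 0.07, 0, 1]]
0.33 [[-5.3, 0, 4.1, 0, 0.07, 0, 1]]
0.26 [[-5.2, 0, 4.0, 0, 0.07, 0, 1]]
0.2 [[-4.5, 0, 3.5, 0, 0.06, 0, 1]]
0.14 [[-4.5, 0, 3.4, 0, 0.06, 0, 1]]
0.08 [[-4.6, 0, 3.4, 0, 0.06, 0, 1]]
0.04 [[-3.0, 0, 2.3, 0, 0.04, 0, 1]]
0 [[-3.0, 0, 2.3, 0, 0.04, 0, 1]]
```

step_arm([
  [-6.1,-0.1,4.1,0,0.082,0,1],
  [-5.3,0,4.1,0,0.07,0,1],
  [-5.2,0,4,0,0.07,0,1],
  [-5.3,0,4,0,0.07,0,1],
  [0,0,0,0,0,0,1],
])

```text
t: 21.25
position: [0.5871, -0.0236, 0.2]
ee_rot: [0.779, 0.551, -0.244, 0.174]
contact_force: [0.3, 1.4, 3.0]
width: -0.0002
gripper_force: 1.7
```

step_arm([
  [-5.2,0,4.1,0,0.07,0,1],
  [-5.3,0,4,0,0.07,0,1],
  [0,0,0,0,0,0,1],
])

```text
t: 21.62
position: [0.5826, -0.0363, 0.1985]
ee_rot: [0.794, 0.561, -0.19, 0.136]
contact_force: [-0.5, 0.3, 2.7]
width: -0.0001
gripper_force: 1.3
```

```bash
python3 - <<'E'
from h import *
p,Q=where()
for a in (.4,.33,.26,.2,.14,.08,.04,0):
    p1,Q1=push(a); print(a,end=' '); p,Q=plan(p,Q,p1,Q1,1,1)
E
```

```text
t 21.625 m [ 0.0254 -0.0481  0.1985] rot [-0.001 -0.472  0.001] near a (np.float64(0.000655589116526482), np.float64(0.46)) F [-0.6  0.2  2.7]
0.4 [[-4.5, -0.4, 4.1, 0.001, 0.072, -0.001, 1]]
0.33 [[-5.3, 0.1, 4.1, 0, 0.07, 0, 1]]
0.26 [[-5.2, 0, 4.0, 0, 0.07, 0, 1]]
0.2 [[-4.5, 0, 3.5, 0, 0.06, 0, 1]]
0.14 [[-4.5, 0, 3.4, 0, 0.06, 0, 1]]
0.08 [[-4.6, 0, 3.4, 0, 0.06, 0, 1]]
0.04 [[-3.0, 0, 2.3, 0, 0.04, 0, 1]]
0 [[-3.0, 0, 2.2, 0, 0.04, 0, 1]]
```

step_arm([
  [-4.6,-0.2,4.1,0,0.072,0,1],
  [-5.3,0,4.1,0,0.07,0,1],
  [-5.2,0,4,0,0.07,0,1],
  [0,0,0,0,0,0,1],
])

```text
t: 22.12
position: [0.5757, -0.0536, 0.1923]
ee_rot: [0.809, 0.573, -0.106, 0.075]
contact_force: [0.6, -0.2, 1.5]
width: -0.0001
gripper_force: 0.4
```

step_arm([
  [-4.5,0,3.5,0,0.06,0,1],
  [-4.5,0,3.4,0,0.06,0,1],
  [0,0,0,0,0,0,1],
])

```text
t: 22.5
position: [0.572, -0.0628, 0.1871]
ee_rot: [0.814, 0.576, -0.058, 0.04]
contact_force: [-0.8, -0.4, -0.4]
width: -0.0
gripper_force: 0.0
```

```bash
python3 - <<'E'
from h import *
p,Q=where()
c,M=shot('scene')
for l in ['handle_end','loop_bar','loop_tab','keeper']:
    for x,kk in find(l,c,M)[:1]: print(l,kk,w2m(x).round(4))
for a in (.08,.04,0):
    p1,Q1=push(a); print(a,end=' '); p,Q=plan(p,Q,p1,Q1,1,1)
E
```

```text
t 22.5 m [ 0.0242 -0.0766  0.1871] rot [ 0.002 -0.14   0.   ] near a (np.float64(0.0013574902815854254), np.float64(0.14)) F [-0.7 -0.6 -0.4]
handle_end 0.62 [ 0.0282 -0.0328  0.1059]
loop_bar 0.77 [0.0255 0.0676 0.1032]
loop_tab 0.93 [0.0299 0.0822 0.1139]
keeper 0.61 [0.0239 0.0579 0.0903]
0.08 [[-5.1, 0.8, 2.2, -0.002, 0.06, 0, 1]]
0.04 [[-3.1, 0, 2.3, 0, 0.04, 0, 1]]
0 [[-3.0, 0, 2.3, 0, 0.04, 0, 1]]
```

step_arm([
  [0,0,-15,0,0.02,0,1],
  [0,0,-25,0,0.06,0,1],
  [0,0,-25,0,0.06,0,1],
  [-10,0,-25,0,0,0,1],
  [-10,0,-25,0,0,0,1],
  [-10,0,-20,0,0,0,1],
  [-10,0,-10,0,0,0,1],
  [0,0,0,0,0,0,1],
])

```text
t: 23.75
position: [0.5617, -0.0951, 0.3339]
ee_rot: [0.816, 0.578, 0.002, 0.0]
contact_force: [0.7, 0.0, -0.4]
width: 0.0001
gripper_force: 0.0
```

```bash
python3 - <<'E'
from h import *
where()
c,M=shot('wrist'); save(c,'w9')
P=w2m(cloud(c,M))
q=P[(abs(P[:,0]-.025)<.012)&(P[:,1]<-.04)&(P[:,1]>-.115)&(P[:,2]>.096)&(P[:,2]<.14)]; print(len(q), q.min(0),q.max(0))
if len(q)>10: print(np.polyfit(q[:,1],q[:,2],1))
c,M=shot('scene'); im=c['image'][160:260,240:370]; cv2.imwrite('pics/s9c.png',cv2.resize(im,None,fx=6,fy=6,interpolation=cv2.INTER_CUBIC)[:600,:800,::-1])
P=w2m(cloud(c,M)); q=P[(abs(P[:,0]-.025)<.012)&(P[:,1]<-.04)&(P[:,1]>-.115)&(P[:,2]>.1)&(P[:,2]<.14)]; print(len(q)); print(np.polyfit(q[:,1],q[:,2],1),q.min(0),q.max(0))
c,M=shot('top'); P=cloud(c,M)
b=P[(abs(P[:,2]-.09)<.003)&(abs(P[:,0]-.577)<.14)&(abs(P[:,1]-.018)<.14)]
print(cv2.minAreaRect((b[:,:2]*1000).astype(np.float32)))
for l in ['mug','bowl','brush']: print(l,find(l,c,M)[:1])
E
```

```text
t 23.75 m [ 0.0252 -0.1105  0.3339] rot [-0.002  0.002  0.001] near a (np.float64(0.14736185244472616), np.float64(0.3)) F [ 0.7  0.3 -0.4]
1714 [ 0.01300648 -0.10243619  0.10593621] [ 0.03686905 -0.04009149  0.11860125]
[-0.12795855  0.10428827]
269
[-0.13427262  0.10455074] [ 0.0130673  -0.10434665  0.10563684] [ 0.03676107 -0.04005269  0.11908629]
((574.5181274414062, 17.575050354003906), (220.54849243164062, 150.3052978515625), 70.62486267089844)
mug [([0.7567, 0.0549, 0.0009], 0.62)]
bowl [([0.707, -0.1558, 0.0006], 0.7)]
brush [([0.4505, 0.0537, -0.0021], 0.64)]
```

View pics/s9c.png

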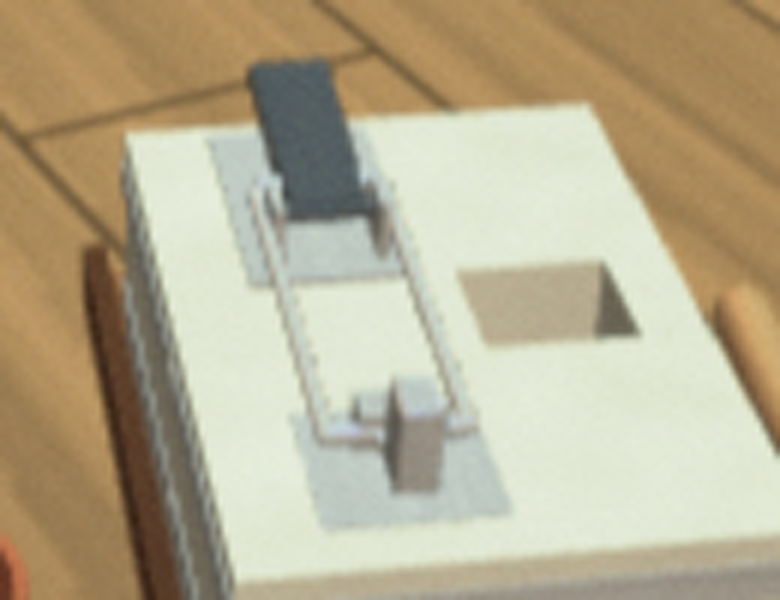

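step_arm([
  [5,0,25,0,0,0,1],
  [5,0,30,0,0,0,1],
  [5,0,30,0,0,0,1],
  [4.5,0,30,0,0,0,1],
  [0,0,20,0,0,0,1],
  [0,0,5,0,0,0,1],
  [0,0,4,0,0,0,1],
  [0,0,3,0,0,0,1],
  [0,0,3,0,0,0,1],
  [0,0,0,0,0,0,1],
])

```text
t: 25.3
position: [0.5681, -0.0759, 0.1829]
ee_rot: [0.816, 0.578, 0.001, -0.0]
contact_force: [0.4, 0.5, -0.5]
width: 0.0001
gripper_force: 0.0
```

step_arm([
  [0,0,1,0,0,0,1],
  [0,0,1,0,0,0,1],
  [0,0,0,0,0,0,1],
])

```text
t: 25.68
position: [0.568, -0.0758, 0.1807]
ee_rot: [0.816, 0.578, 0.001, -0.001]
contact_force: [0.7, 0.6, -0.3]
width: 0.0002
gripper_force: 0.0
```

step_arm([
  [0,0,0.7,0,0,0,1],
  [0,0,0.7,0,0,0,1],
  [0,0,0,0,0,0,1],
])

```text
t: 26.05
position: [0.5681, -0.0759, 0.1805]
ee_rot: [0.816, 0.578, 0.001, -0.0]
contact_force: [-1.5, 0.7, 7.1]
width: 0.0001
gripper_force: 3.4
```

```bash
cat > chk.py <<'E'
from h import *
where()
for n in ('scene','top','wrist'):
    c,M=shot(n); P=w2m(cloud(c,M)); q=P[(abs(P[:,0]-.025)<.011)&(P[:,1]<-.04)&(P[:,1]>-.115)&(P[:,2]>.1)&(P[:,2]<.122)]
    if len(q)>20: print(n,len(q),np.polyfit(q[:,1],q[:,2],1),np.percentile(q,[2,98],axis=0).round(4).tolist())
    if n=='top':
        P=cloud(c,M); b=P[(abs(P[:,2]-.09)<.003)&(abs(P[:,0]-.577)<.14)&(abs(P[:,1]-.018)<.14)]; print(cv2.minAreaRect((b[:,:2]*1000).astype(np.float32)))
    if n=='scene':
        im=c['image'][160:260,240:370]; cv2.imwrite('pics/s10c.png',cv2.resize(im,None,fx=6,fy=6,interpolation=cv2.INTER_CUBIC)[:600,:800,::-1])
E
python3 chk.py
```

```text
t 26.05 m [ 0.0249 -0.0902  0.1805] rot [-0.001  0.002 -0.   ] near a (np.float64(0.002181873494687477), np.float64(0.0)) F [-1.6  0.1  7.1]
scene 208 [-0.12065716  0.10309744] [[0.0145, -0.0897, 0.1079], [0.0355, -0.0415, 0.1211]]
top 114 [-0.01251029  0.10691479] [[0.0144, -0.0517, 0.1056], [0.0353, -0.0403, 0.1091]]
((581.2989501953125, 37.170204162597656), (178.83470153808594, 150.07937622070312), 70.61007690429688)
wrist 4034 [-0.08115684  0.10408658] [[0.0144, -0.0824, 0.1071], [0.0355, -0.0408, 0.12]]
```

step_arm([
  [0,0,-5,0,0,0,1],
  [0,0,-25,0,0,0,1],
  [0,0,-30,0,0,0,1],
  [0,0,-30,0,0,0,1],
  [-10,0,-30,0,0,0,1],
  [-10,0,-30,0,0,0,1],
  [0,0,0,0,0,0,1],
])

```text
t: 27.08
position: [0.5627, -0.0958, 0.3322]
ee_rot: [0.816, 0.578, 0.003, 0.002]
contact_force: [0.9, 0.1, -0.4]
width: 0.0
gripper_force: 0.0
```

```bash
python3 chk.py
```

```text
t 27.075 m [ 0.0264 -0.1108  0.3322] rot [-0.006  0.002  0.   ] near a (np.float64(0.14590570632646632), np.float64(0.29)) F [ 0.8  0.4 -0.4]
scene 206 [-0.0006072   0.10933529] [[0.0149, -0.101, 0.1079], [0.0355, -0.0411, 0.1109]]
top 636 [0.00634707 0.10799074] [[0.0144, -0.104, 0.1055], [0.0354, -0.0413, 0.1096]]
((574.4341430664062, 17.62462615966797), (220.39410400390625, 150.29522705078125), 70.6287612915039)
wrist 1581 [0.00556749 0.1088001 ] [[0.0147, -0.1018, 0.107], [0.0356, -0.041, 0.1098]]
```

View pics/s10c.png

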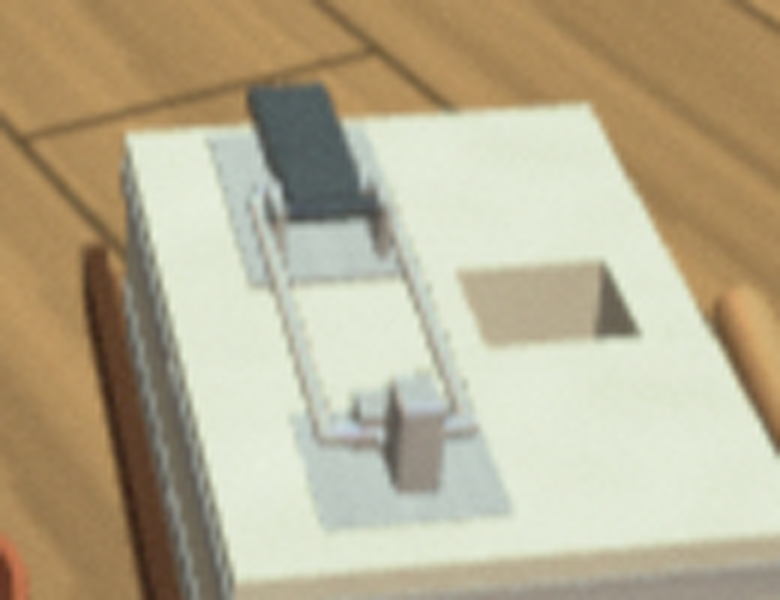

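The lever is flat: its slope is about 0 and its top sits at 108 mm. The bar is hooked at (400,432) in the crop, and the seam is closed.

```bash
python3 -c "
from bench import r
print(r.sign_off())"
```

```text
the job is handed in; nothing more can be done
None
```

The mould is latched shut and handed in: the loop is hooked behind the post and under the lip, and it held a pull of about 10.5 N for around 0.9 s. The lever first stopped about 0.13 rad short, so I pressed it gently again. It now lies flat and the seam measures closed in the camera depth. I saw no sign of the mug, bowl or brush moving.

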